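# Pack the last spice jar and hold the bag clip open over the crate's card

### The job

Pack the yellow-capped spice jar upright into the one free place in the row of jars in the wooden crate, all the way down, and let go of it. Then take the orange bag clip off its stand, squeeze it wide open and hold it gaping over the top edge of the card at the crate's end, one jaw a centimetre or two down on each side of the card, near its middle, with no part of the clip touching it, so that I can slip a recipe in. Finish while still holding the clip squeezed open there; do not let it bite the card, and leave the other jars packed and the things round about where they are.

Things in the scene. Friction and masses are not known exactly. Their poses are not given: they have to be found in the camera images.
- crate: Fixed open crate of light wood, outside 64 (x) x 200 (y) x 50 mm high, walls and floor 6 mm. Origin: centre of its underside. The row of four jar places runs along its y at y = -70.5, -23.5, 23.5, 70.5 mm, no dividers; three hold jars up to 105 mm tall, one is free. Outside its +y end an upright white ruled card stands in a slotted rail (96 x 19 mm, 24 mm high).
- card_edge (a point): Middle of the top edge of the card, 120 mm above the worktop, 118 mm along +y from the crate's origin. The card is rigid, 3 mm thick (along the crate's y, its normal), 88 mm wide (along the crate's x). Axes as the crate's.
- cork_pad: Fixed round cork pad, 38 mm across, 2 mm thick, lying on the crate's floor in the free place. Origin: centre of its underside, on the crate's floor 6 mm above the worktop. A seated jar stands on it, its base 8 mm above the worktop.
- yellow_jar: Loose spice jar with a yellow cap, the one standing by itself on the worktop: round, 41 mm diameter, 106 mm tall, about 0.11 kg. Origin: centre of its base, z up.
- packed_jar_2: Loose spice jar with a black cap, 41 mm diameter, 105 mm tall, packed in the crate. Origin: centre of its base, z up.
- packed_jar_5: Loose spice jar with a white cap and green label, 43 mm diameter, 100 mm tall, packed in the crate. Origin: centre of its base, z up.
- packed_jar_4: Loose spice jar with a white cap and blue label, 46 mm diameter, 98 mm tall, packed in the crate. Origin: centre of its base, z up.
- clip_stand: Fixed dark steel foot 80 (x) x 66 (y) x 14 mm high with an upright fin in its middle, 52 mm along x, 4 mm thick along y, top at 44 mm. Origin: centre of its underside.
- clip: Loose orange sprung bag clip, 44 mm wide along its x, 60 g, astride the stand's fin: jaws down (tips 44 mm below its pin, on the foot), handles up in a V to 49 mm above the pin. Origin: on the hinge pin (axis x), 58 mm above the worktop when parked. The frame belongs to the +y lever: squeezed evenly, it leans by half the spread, top towards -y. Half a turn about z makes no difference.
- clip_spread (a joint): How far the clip is spread: 0 as parked (4 mm between the tips), 0.6 rad at its stop (about 30 mm), -0.1 shut. Squeezing the handles together along the clip's y, from above, opens the jaws. The spring resists with about 4 N at the handles as parked, about 9 N fully open; a grip of 20 to 40 N holds it at its stop without harm.
- clip_tip_a (a point): Lower inside edge of the +y jaw, middle of its width.
- clip_tip_b (a point): Lower inside edge of the -y jaw, middle of its width.
- clip_handle_a (a point): Outside of the +y handle, 36 mm above the pin as parked: where a finger presses. Over their outsides the handles measure 33 mm at 20 mm above the pin and 51 mm at the upper ends as parked; fully squeezed they are parallel, about 20 mm over all.
- clip_handle_b (a point): Outside of the -y handle, 36 mm above the pin as parked: where the other finger presses.
- mug: Striped mug, 85 mm across, bystander. Origin: centre of its base.
- tin: Food tin, 75 mm across, 58 mm tall, bystander. Origin: centre of its base. Also about, fixed: utensil block, canister and swan-necked tap at the left (rise straight up beyond the tap's spout before moving off if starting beside it), two mills, vase, lemon and notebook at the right.
- salt_dish: Small steel footed dish, 68 mm across, 46 mm tall, bystander. Origin: centre of its base.
Not all that is in view belongs to the job. Of the things that look like the crate, take the one that is farthest from the robot's base at the start.

How it is judged:
On the way, in this order (a step that is already met when the one before it is completed fails the run):
1. the yellow-capped jar stands in the free place, let go (horizontal distance between yellow_jar and cork_pad below 0.016 m and z of yellow_jar in the frame of crate below 0.013 m and angle between yellow_jar's own z axis and vertical below 0.12 rad and contact force between the fingers and yellow_jar below 0.1 N), for 0.2 s.
2. the clip is lifted off its stand in the gripper (distance of clip from where it was at the start of the episode above 0.04 m and contact force between clip and clip_stand below 0.1 N and contact force between the fingers and clip above 1 N), for 0.2 s.
At the end, for the whole second after the job is handed in: Clip gripped (over 2 N), spread over 0.3 rad, still, touching nothing else; a jaw tip each side of the card, 4 mm or more from its mid-plane, 5 to 34 mm below its edge, within 25 mm of its middle. Yellow-capped jar free, within 16 mm of the pad, base below 13 mm; all four jars down and upright (all of step 1 and ((y of clip_tip_a in the frame of card_edge above 0.004 m and y of clip_tip_b in the frame of card_edge below -0.004 m) or (y of clip_tip_b in the frame of card_edge above 0.004 m and y of clip_tip_a in the frame of card_edge below -0.004 m)) and z of clip_tip_a in the frame of card_edge between -0.034 and -0.005 m and x of clip_tip_a in the frame of card_edge between -0.025 and 0.025 m and z of clip_tip_b in the frame of card_edge between -0.034 and -0.005 m and x of clip_tip_b in the frame of card_edge between -0.025 and 0.025 m and value of joint clip_spread above 0.3 rad and contact force between the fingers and clip above 2 N and contact force between clip and crate below 0.2 N and contact force between clip and clip_stand below 0.1 N and linear speed of clip below 0.03 m/s and z of each of packed_jar_2, packed_jar_5, packed_jar_4 in the frame of crate below 0.013 m and angle between each of packed_jar_2, packed_jar_5, packed_jar_4's own z axis and vertical below 0.15 rad); the arm keeps its last pose, push and grip.
It fails at once if the clip bites or knocks the card or crate hard (over 10 N, or shut on it) (contact force between clip and crate above 10 N or (contact force between clip and crate above 1 N and value of joint clip_spread below 0.1 rad and distance between clip and card_edge below 0.06 m)).
It fails at once if a bystander is moved by more than 3 cm (distance of any of mug, tin, salt_dish from where it was at the start of the episode above 0.03 m).
It fails at once if a packed jar is lifted out of the crate (z of any of packed_jar_2, packed_jar_5, packed_jar_4 in the frame of crate above 0.04 m).
It also fails if it takes over 70 s, if anything falls off the work surface, if the arm or the gripper's body presses on something with over 40 N, if the wrist force passes 120 N, or if a joint passes its speed limit or range.

### The arm

A 6-joint arm with a two-finger parallel gripper is mounted at the origin on the work surface; the furniture and walls round the work are solid. World frame = base frame: x ahead of the robot, y to its left, z up, the work surface at z = 0. Lengths are in m, angles in rad, forces in N, time in s.
With the tool pointing down it reaches from about 0.425 to 0.95 m from the base axis. Payload 3.5 kg.
Tool frame: the origin (TCP) lies on the centre line of the jaws, within the pads' length; the fingertips stand 14 mm ahead of it and the grasp point (between the pads) lies 5 mm behind it (tips_ahead is the distance from the TCP to the fingertips, in m); y points along the fingers, z is the direction in which the jaws open and shut, and the axes are right-handed (so a half turn about y gives the same grasp; the last joint's range is limited). The gripper opens to 85 mm and grips with 20 to 120 N. Pads are 22 mm wide; open, the fingers measure 114 mm over their backs; the gripper's body (76 mm by 85 mm) begins 54 mm behind the grasp point. The pads swing forward as they close: fully open they stand 13 mm farther back than shut.
Start: joints at [-1.421, 0.286, 1.577, -0, 1.279, -0.15], TCP at [0.199, -0.645, 0.245] pointing down, gripper open.
Joint ranges: [-2.77, 2.77], [-0.9, 2.22], [0.21, 2.48], [-1.53, 4.67], [0.24, 2.81], [-2.84, 2.84]. Speed limits (rad/s): [2.79, 2.79, 3.14, 3.14, 3.14, 3.14].

### API

Orientations are given as a unit quaternion [x, y, z, w].
In Python, from plant import get_state, read_camera, sign_off, tips_ahead gives the robot as it stands.
- The arm moves only by the tool send_rows, never from a script. Its argument "plan" is a list of rows, each a list of 2 entries, a list of its own where there are three numbers: the shift along the tool's x, y, z in units of 12 cm (1.0 is 12 cm), then the turn, a rotation vector about the tool's x, y, z in units of 360 degrees (1.0 is 360 degrees). In form: [[[tx, ty, tz], [rx, ry, rz]], ...]. A call has 1 to 12 rows; each row shifts and turns the commanded pose from where the row before left it, along the tool's axes as they then stand; what a row does not reach is not made up. A row lasts 1/10 s, in which the tool goes at most 50 mm and 8.59 degrees, less where a joint would pass 70% of its speed; a pose out of reach is approached as far as the arm can. A call with a number of a shift or a turn outside -1 to 1 is refused whole. A call with a gripper value outside its range is refused whole. "gripper" is the closure, from 0 (fully open) to 1 (shut), set as the call begins (left out, the last holds). The fingers move at their own pace and stop on an object; "grip_force" is the grip in N (left out, the last holds). Time passes only in rows, so rows that do not move let the fingers close. It gives the time, the measured TCP pose, the force and the opening at its end, in the units of the state.
- get_state(): the state, without advancing time (a new reading comes with each control period).
- read_camera(name): name is "side" or "top" or "wrist"; returns a dict with "img" (400x640x3 uint8, blue, green, red), "fx", "fy", "cx", "cy" (pixels), "world_from_camera" (4x4, takes a point from camera to world coordinates); the wrist camera has in their place "mount" (4x4, takes a point from camera to tool coordinates, whose origin is the TCP and whose axes are the tool frame's). Camera axes: x right, y down, z forward; pixel columns grow to the right and rows downward; lengths in m; the calibration is good to about 2 mm. A picture is of the moment at which its call begins: read the wrist's pose just before it. There is no depth.
- sign_off(): hands the job in, once; it reports no verdict.
The state is a dict: "time": time; "qpos": joint angles; "dq": joint speeds; "joint_efforts": joint torques, N m; "eef_pos": TCP position; "tcp_rot": TCP orientation; "contact_force": force on the tool from outside, world axes, zero at the start; "wrist_torque": the same for the moment, N m; "opening": opening from 0.0 (shut) to 1.0 (fully open).
Only numpy, scipy, OpenCV 4.12 (cv2) and the standard library are available. Lean on these libraries where they do the work, as an engineer would, in place of code of your own. Each camera call takes 0.05 s, during which the arm holds its last target. There are 200 camera calls.

## Working session

There is one attempt and no reset: what is moved stays moved. The work goes in short steps, Python scripts to look and compute and a tool call to move; the robot and the scene stay as the last step left them, time stands still between calls to the robot, and variables do not carry over. Pictures are saved under pics/ and viewed, about 8 in all and at most 12, crops included, and the job is handed in when it is done.

Besides the shell and the picture viewer there is one more tool, called by a JSON object that holds its "fn" and its "kwargs", one argument or row to a line. send_rows: Moves the arm, as the interface text tells. Its arguments: {"type":"object","properties":{"plan":{"type":"array"},"gripper":{"type":"number"},"grip_force":{"type":"number"}},"required":["plan"]}

```bash
mkdir -p pics; cat > h.py <<'E'
import numpy as np,cv2
from plant import get_state,read_camera,sign_off,tips_ahead
from scipy.spatial.transform import Rotation as R
def cam(n):
    s=get_state(); c=read_camera(n)
    if n=='wrist':
        T=np.eye(4);T[:3,:3]=R.from_quat(s['tcp_rot']).as_matrix();T[:3,3]=s['eef_pos']
        c['world_from_camera']=T@np.array(c['mount'])
    c['world_from_camera']=np.array(c['world_from_camera']);return c
def save(n,f):
    c=cam(n);cv2.imwrite(f'pics/{f}.png',c['img'])
    np.savez(f'pics/{f}.npz',T=c['world_from_camera'],K=[c['fx'],c['fy'],c['cx'],c['cy']])
def ld(f):
    d=np.load(f'pics/{f}.npz');return d['T'],d['K']
def at(f,u,v,z):
    T,K=ld(f);d=T[:3,:3]@np.array([(u-K[2])/K[0],(v-K[3])/K[1],1]);o=T[:3,3]
    return o+d*(z-o[2])/d[2]
def px(f,p):
    T,K=ld(f);q=T[:3,:3].T@(np.array(p)-T[:3,3]);return [round(float(K[0]*q[0]/q[2]+K[2]),1),round(float(K[1]*q[1]/q[2]+K[3]),1)]
E
python3 - <<'E'
from h import *
save('top','top1');save('side','side1')
for f in('top1','side1'):print(ld(f))
s=get_state();print(s,tips_ahead);print(R.from_quat(s['tcp_rot']).as_matrix())
E
```

```text
(array([[ 0.10845571, -0.97252747,  0.2059798 ,  0.32631836],
       [-0.99409724, -0.10551101,  0.02526056, -0.0499536 ],
       [-0.00283346, -0.20750361, -0.97823015,  1.19106292],
       [ 0.        ,  0.        ,  0.        ,  1.        ]]), array([367.55146297, 367.55146297, 318.69161756, 205.82837631]))
(array([[-0.9267112 , -0.238533  ,  0.29035901,  0.15116742],
       [-0.37543032,  0.62077233, -0.68825416,  0.93343067],
       [-0.01607551, -0.74682242, -0.66482919,  1.01062879],
       [ 0.        ,  0.        ,  0.        ,  1.        ]]), array([490.02667567, 490.02667567, 321.30816524, 186.94439195]))
{'time': 0.1, 'qpos': array([-1.42101487e+00,  2.87119253e-01,  1.57804187e+00,  3.72517595e-06,
        1.27861829e+00, -1.49994891e-01]), 'dq': array([ 0.00036931, -0.00283632, -0.00204789, -0.00041708,  0.00236138,
       -0.00016283]), 'joint_efforts': array([ 4.84019492e-04, -4.07298696e+01, -2.93698043e+01, -1.70020699e-04,
        3.34567791e-03, -1.27656170e-05]), 'eef_pos': array([ 0.1992779 , -0.64431428,  0.24405125]), 'tcp_rot': array([-0.10558875,  0.69995132, -0.69840505,  0.10559143]), 'contact_force': array([-0.30297901, -0.37339443, -0.79286034]), 'wrist_torque': array([ 0.03942064, -0.01067167, -0.0059907 ]), 'opening': 1.0066145661773436} 0.014
[[-9.55402932e-01 -3.22785239e-04  2.95305154e-01]
 [-2.95305146e-01  2.16280752e-03 -9.55400541e-01]
 [-3.30299017e-04 -9.99997609e-01 -2.16167279e-03]]
```

View pics/top1.png

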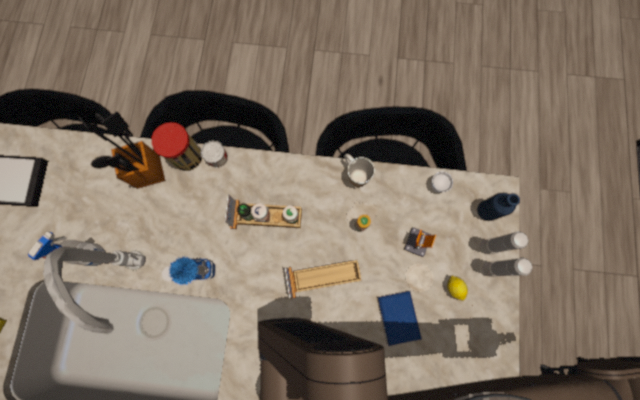

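View pics/side1.png

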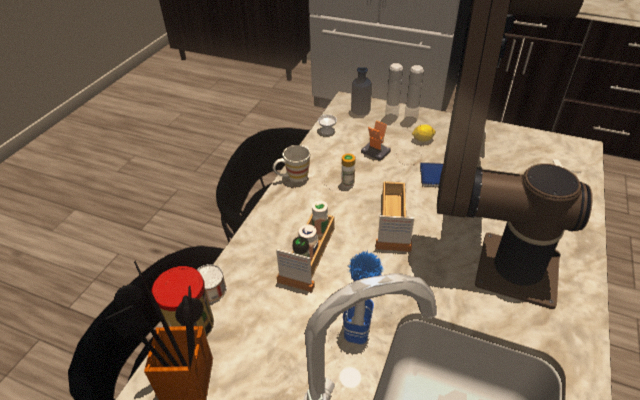

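The top view shows the jarred crate at (232–302, 200–228) with its card at left, the yellow jar at (362, 222), the clip stand at (420, 240), and an empty decoy crate nearer the robot at (322, 278). In the side view they are at (305, 250), (347, 170) and (376, 145). I'll enlarge these.

```bash
python3 - <<'E'
from h import *
i=cv2.imread('pics/top1.png');s=cv2.imread('pics/side1.png')
r=lambda a,k:cv2.resize(a,None,fx=k,fy=k,interpolation=cv2.INTER_CUBIC)
a=r(i[190:240,220:310],4.4)  # 396x220
b=r(i[200:265,345:440],4.1)
c=np.zeros((600,800,3),np.uint8)
A=r(i[190:240,220:310],4);c[:200,:360]=A          # origin 220,190 x4
B=r(i[205:260,345:440],4);c[:220,400:780]=B       # origin 345,205 x4
C=r(s[195:290,270:345],4);c[220:600,0:300]=C      # origin 270,195
D=r(s[115:195,335:400],4);c[230:550,400:660]=D    # 335,115
cv2.imwrite('pics/c1.png',c)
E
```

```text
(no output)
```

View pics/c1.png

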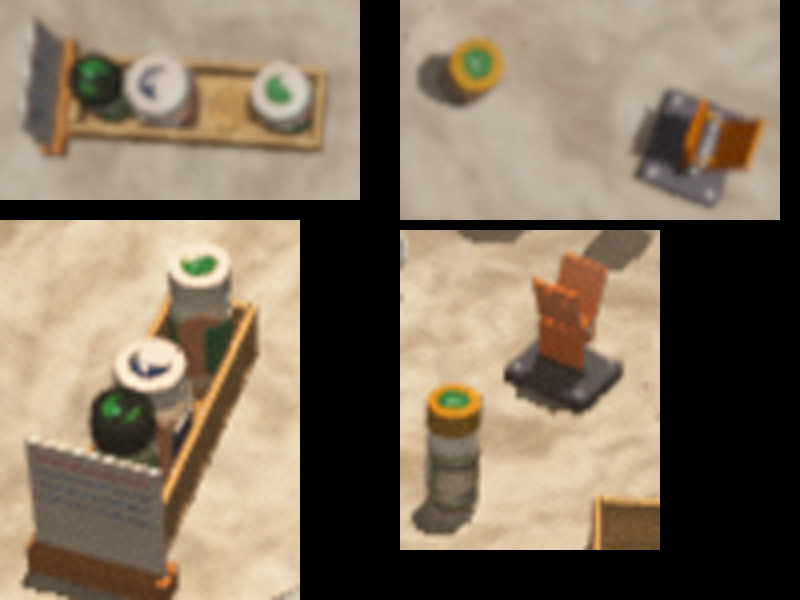

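```bash
python3 - <<'E'
from h import *
np.set_printoptions(precision=4,suppress=True)
A=lambda u,v,z:at('top1',220+u/4,190+v/4,z); B=lambda u,v,z:at('top1',345+(u-400)/4,205+v/4,z)
C=lambda u,v,z:at('side1',270+u/4,195+(v-220)/4,z); D=lambda u,v,z:at('side1',335+(u-400)/4,115+(v-230)/4,z)
print('crate end',A(325,68,.05),A(320,148,.05))
for n,a in dict(black=(95,80,.105),blue=(158,84,.098),green=(280,92,.1)).items():print(n,A(*a))
print('side black',C(122,422,.105),'blue',C(150,360,.098),'green',C(200,263,.1))
print('card top side',C(27,440,.12),C(163,472,.12))
print('card top top',A(38,22,.12),A(25,145,.12))
print('jar',B(477,64,.106),D(454,401,.106))
f=[B(668,90,.014),B(737,112,.014),B(714,205,.014),B(637,180,.014)]
print('foot',np.array(f),np.mean(f,0)); 
f=[D(505,370,.014),D(545,342,.014),D(622,368,.014),D(580,406,.014)];print(np.array(f),np.mean(f,0))
print('handle tips top z=.107: ',B(708,100,.107),B(688,162,.107),B(764,120,.107),B(748,170,.107))
print('side',D(533,281,.107),D(578,293,.107),D(565,254,.107),D(606,270,.107))
E
```

```text
crate end [0.5568 0.0341 0.05  ] [0.4928 0.0304 0.05  ]
black [0.5179 0.2013 0.105 ]
blue [0.5212 0.155  0.098 ]
green [0.5247 0.062  0.1   ]
side black [0.5132 0.2144 0.105 ] blue [0.5206 0.1544 0.098 ] green [0.5237 0.0622 0.1   ]
card top side [0.5545 0.26   0.12  ] [0.469  0.2533 0.12  ]
card top top [0.5545 0.2471 0.12  ] [0.4613 0.2418 0.12  ]
jar [ 0.5234 -0.1624  0.106 ] [ 0.5198 -0.153   0.106 ]
foot [[ 0.5355 -0.327   0.014 ]
 [ 0.5236 -0.3832  0.014 ]
 [ 0.4472 -0.3685  0.014 ]
 [ 0.4604 -0.3065  0.014 ]] [ 0.4917 -0.3463  0.014 ]
[[ 0.5316 -0.3179  0.014 ]
 [ 0.5124 -0.3669  0.014 ]
 [ 0.4415 -0.3551  0.014 ]
 [ 0.4593 -0.2939  0.014 ]] [ 0.4862 -0.3334  0.014 ]
handle tips top z=.107:  [ 0.5147 -0.3351  0.107 ] [ 0.4671 -0.3228  0.107 ] [ 0.5042 -0.377   0.107 ] [ 0.466  -0.3669  0.107 ]
side [ 0.5125 -0.32    0.107 ] [ 0.4741 -0.3169  0.107 ] [ 0.5    -0.3657  0.107 ] [ 0.4624 -0.3555  0.107 ]
```

The crop gives the crate at yaw ≈ 3° with origin ≈ (0.520, 0.132). The free place is third from the card, at ≈ (0.521, 0.109). The jar is at ≈ (0.522, -0.158). The clip is at ≈ (0.489, -0.34) with its x axis at ≈ -15°. First I'll turn the jaws to open along the crate's x.

{"fn": "send_rows", "kwargs": {
  "plan": [
    [[0, 0, 0], [0, -0.0191, 0]],
    [[0, 0, 0], [0, -0.0191, 0]],
    [[0, 0, 0], [0, -0.0191, 0]],
    [[0, 0, 0], [0, -0.0191, 0]],
    [[0, 0, 0], [0, -0.0191, 0]],
    [[0, 0, 0], [0, -0.0191, 0]],
    [[0, 0, 0], [0, -0.0191, 0]],
    [[0, 0, 0], [0, -0.0191, 0]],
    [[0, 0, 0], [0, -0.0191, 0]],
    [[0, 0, 0], [0, -0.0191, 0]],
    [[0, 0, 0], [0, -0.0191, 0]],
    [[0, 0, 0], [0, 0, 0]]
  ],
  "gripper": 0,
  "grip_force": 40
}}

```text
time: 1.3
eef_pos: [0.1993, -0.6445, 0.2446]
tcp_rot: [-0.512, 0.488, -0.487, 0.512]
contact_force: [0.5, 0.5, 0.3]
opening: 1.002
```

```bash
cat >> h.py <<'E'
def goal(p,yaw=None):
    s=get_state();Rm=R.from_quat(s['tcp_rot']).as_matrix()
    z=Rm[:,2];y0=np.degrees(np.arctan2(z[1],z[0]))
    print('t',round(s['time'],2),'pos',s['eef_pos'].round(4),'yaw',y0.round(2),'open',round(s['opening'],3),'F',s['contact_force'].round(1))
    print('shift units',(Rm.T@(np.array(p)-s['eef_pos'])/.12).round(4))
    if yaw is not None:
        a=np.radians(yaw);G=np.array([[np.sin(a),0,np.cos(a)],[-np.cos(a),0,np.sin(a)],[0,-1,0]])
        print('turn units',(R.from_matrix(Rm.T@G).as_rotvec()/2/np.pi).round(4))
E
python3 -c "
from h import *
goal([.522,-.158,.245],3)
print(read_camera('wrist')['mount'])"
```

```text
t 1.3 pos [ 0.1993 -0.6445  0.2446] yaw 2.81 open 1.002 F [0.5 0.5 0.3]
shift units [-3.9180e+00  1.0000e-03  2.8843e+00]
turn units [ 0.     -0.0005 -0.0002]
[[-5.10926708e-04  9.51898541e-01  3.06412967e-01 -7.88479442e-02]
 [ 1.73379757e-04 -3.06412918e-01  9.51898678e-01 -1.28517932e-01]
 [ 9.99999854e-01  5.39476264e-04 -8.48539377e-06  1.05641002e-03]
 [ 0.00000000e+00  0.00000000e+00  0.00000000e+00  1.00000000e+00]]
```

{"fn": "send_rows", "kwargs": {
  "plan": [
    [[-0.325, 0, 0.24], [0, 0, 0]],
    [[-0.325, 0, 0.24], [0, 0, 0]],
    [[-0.325, 0, 0.24], [0, 0, 0]],
    [[-0.325, 0, 0.24], [0, 0, 0]],
    [[-0.325, 0, 0.24], [0, 0, 0]],
    [[-0.325, 0, 0.24], [0, 0, 0]],
    [[-0.325, 0, 0.24], [0, 0, 0]],
    [[-0.325, 0, 0.24], [0, 0, 0]],
    [[-0.325, 0, 0.24], [0, 0, 0]],
    [[-0.325, 0, 0.24], [0, 0, 0]],
    [[-0.325, 0, 0.24], [0, 0, 0]],
    [[-0.325, 0, 0.24], [0, 0, 0]]
  ]
}}

```text
time: 2.55
eef_pos: [0.5223, -0.1586, 0.2455]
tcp_rot: [-0.511, 0.488, -0.488, 0.511]
contact_force: [0.2, -0.0, 0.7]
opening: 0.997
```

{"fn": "send_rows", "kwargs": {
  "plan": [
    [[0, 0, 0], [0, 0, 0]],
    [[0, 0, 0], [0, 0, 0]]
  ]
}}

```text
time: 2.75
eef_pos: [0.5219, -0.1594, 0.2451]
tcp_rot: [0.513, -0.487, 0.487, -0.512]
contact_force: [-0.9, -0.7, -0.3]
opening: 0.999
```

```bash
python3 -c "
from h import *
save('wrist','w1');goal([.522,-.158,.245],3)
print(px('w1',[.522,-.158,.106]))"
```

```text
t 2.8 pos [ 0.5214 -0.1603  0.2451] yaw 2.78 open 1.002 F [-0.1  0.3  0.1]
shift units [-0.0193  0.0006  0.0057]
turn units [ 0.0001 -0.0006  0.    ]
[322.6, 191.0]
```

View pics/w1.png

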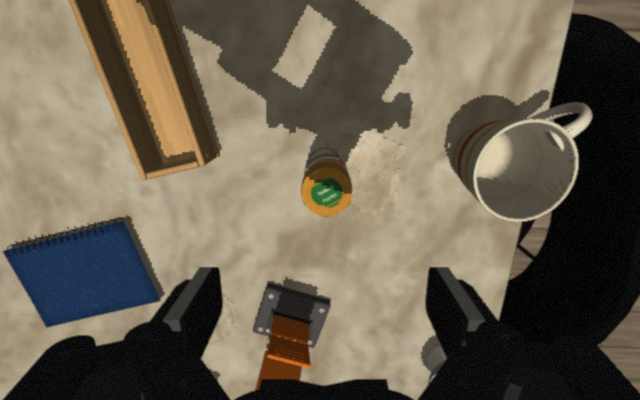

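The wrist view shows the cap centre at (327, 192), against a prediction of (322.6, 191), so the jar is well placed. The clip foot is at about (266, 283)–(318, 345).

```bash
python3 -c "
from h import *
j=at('w1',327,192,.106);print(j);goal([j[0],j[1],.082],3)
f=np.array([at('w1',*a,.014) for a in [(266,283),(331,298),(318,346),(254,331)]]);print(f,f.mean(0))"
```

```text
[ 0.52551009 -0.15866816  0.106     ]
t 2.8 pos [ 0.5214 -0.1603  0.2451] yaw 2.78 open 1.002 F [-0.1  0.3  0.1]
shift units [-0.0126  1.359   0.0355]
turn units [ 0.0001 -0.0006  0.    ]
[[ 0.46334837 -0.29822239  0.014     ]
 [ 0.53932231 -0.31428127  0.014     ]
 [ 0.52724198 -0.38292247  0.014     ]
 [ 0.44889729 -0.36495419  0.014     ]] [ 0.49470249 -0.34009508  0.014     ]
```

{"fn": "send_rows", "kwargs": {
  "plan": [
    [[-0.012, 0.2, 0.035], [0, 0, 0]],
    [[0, 0.25, 0], [0, 0, 0]],
    [[0, 0.25, 0], [0, 0, 0]],
    [[0, 0.25, 0], [0, 0, 0]],
    [[0, 0.25, 0], [0, 0, 0]],
    [[0, 0.15, 0], [0, 0, 0]],
    [[0, 0.109, 0], [0, 0, 0]],
    [[0, 0, 0], [0, 0, 0]]
  ]
}}

```text
time: 3.6
eef_pos: [0.524, -0.1594, 0.0683]
tcp_rot: [0.512, -0.49, 0.487, -0.511]
contact_force: [-0.2, -0.0, 0.8]
opening: 0.998
```

{"fn": "send_rows", "kwargs": {
  "plan": [
    [[0, 0, 0], [0, 0, 0]],
    [[0, 0, 0], [0, 0, 0]],
    [[0, 0, 0], [0, 0, 0]],
    [[0, 0, 0], [0, 0, 0]],
    [[0, 0, 0], [0, 0, 0]],
    [[0, 0, 0], [0, 0, 0]],
    [[0, 0, 0], [0, 0, 0]],
    [[0, 0, 0], [0, 0, 0]]
  ],
  "gripper": 1,
  "grip_force": 40
}}

```text
time: 4.4
eef_pos: [0.5264, -0.1593, 0.0715]
tcp_rot: [-0.512, 0.487, -0.488, 0.512]
contact_force: [-1.6, -1.3, 5.6]
opening: 0.467
```

{"fn": "send_rows", "kwargs": {
  "plan": [
    [[0, -0.15, 0], [0, 0, 0]],
    [[0, -0.25, 0], [0, 0, 0]],
    [[0, -0.25, 0], [0, 0, 0]],
    [[0, -0.25, 0], [0, 0, 0]],
    [[0, -0.2, 0], [0, 0, 0]],
    [[0, 0, 0], [0, 0, 0]]
  ]
}}

```text
time: 5.0
eef_pos: [0.5277, -0.1596, 0.2061]
tcp_rot: [-0.511, 0.485, -0.49, 0.513]
contact_force: [1.3, -1.2, 0.1]
opening: 0.472
```

```bash
python3 -c "
from h import *
goal([.521,.1086,.205],3)"
```

```text
t 5.0 pos [ 0.5277 -0.1596  0.2061] yaw 2.82 open 0.472 F [ 1.3 -1.2  0.1]
shift units [-2.235e+00  1.000e-03  5.440e-02]
turn units [-0.0011 -0.0005  0.0006]
```

The jar is gripped (opening 0.47 ≈ 40 mm). I'll move over and stop short of the free place for a look.

{"fn": "send_rows", "kwargs": {
  "plan": [
    [[-0.3, 0, 0.009], [0, 0, 0]],
    [[-0.3, 0, 0.009], [0, 0, 0]],
    [[-0.3, 0, 0.009], [0, 0, 0]],
    [[-0.3, 0, 0.009], [0, 0, 0]],
    [[-0.3, 0, 0.009], [0, 0, 0]],
    [[0, 0, 0], [0, 0, 0]],
    [[0, 0, 0], [0, 0, 0]]
  ]
}}

```text
time: 5.7
eef_pos: [0.5213, 0.022, 0.2002]
tcp_rot: [0.513, -0.488, 0.486, -0.512]
contact_force: [0.0, -0.5, -1.0]
opening: 0.472
```

```bash
python3 -c "
from h import *
save('wrist','w2');goal([.521,.1086,.205],3)
for n,p in dict(green=[.524,.062,.1],blue=[.521,.155,.098],black=[.518,.201,.105],pad=[.521,.1086,.008],card=[.512,.252,.12]).items():print(n,px('w2',p))"
```

```text
t 5.75 pos [0.5216 0.0212 0.2006] yaw 2.85 open 0.465 F [ 0.6 -0.4 -0.8]
shift units [-0.7277 -0.0367  0.0315]
turn units [ 0.0004 -0.0004 -0.    ]
green [329.8, 150.8]
blue [333.8, -11.3]
black [333.7, -116.6]
pad [328.0, 78.2]
card [327.8, -281.8]
```

View pics/w2.png

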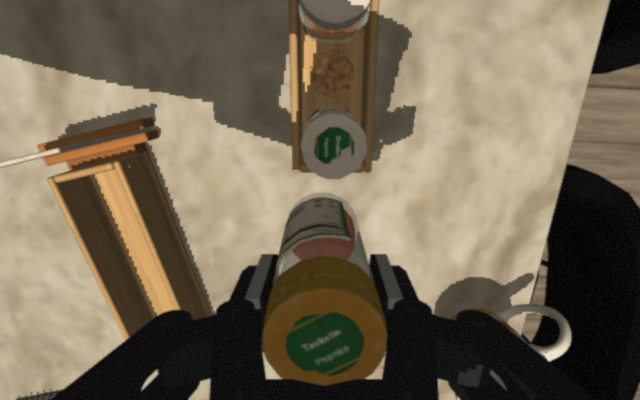

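The wrist view shows the cork pad at (334, 74), the green-label cap at (335, 145), the front edge of the blue-label jar's cap at v ≈ 28, and the jar held upright. I'll work out the exact target from these.

```bash
python3 -c "
from h import *
print('green',at('w2',335,145,.1),'pad',at('w2',334,74,.008),'blue front edge',at('w2',334,25,.098))
print('crate end',at('w2',294,168,.05),at('w2',372,172,.05))
g=at('w2',334,74,.008);T,K=ld('w2');print(K)
print('jar cap held',at('w2',323,344,.236))
goal([g[0],g[1],.2],3)"
```

```text
green [0.52710961 0.06592543 0.1       ] pad [0.52593225 0.11225043 0.008     ] blue front edge [0.52224514 0.13619727 0.098     ]
crate end [0.49722006 0.03817579 0.05      ] [0.56003455 0.03818069 0.05      ]
[354.02921173 354.02921173 323.5947776  201.49202491]
jar cap held [0.52216922 0.0237206  0.236     ]
t 5.75 pos [0.5216 0.0212 0.2006] yaw 2.85 open 0.465 F [ 0.6 -0.4 -0.8]
shift units [-0.756   0.0049  0.0742]
turn units [ 0.0004 -0.0004 -0.    ]
```

{"fn": "send_rows", "kwargs": {
  "plan": [
    [[-0.25, 0, 0.03], [0, 0, 0]],
    [[-0.25, 0, 0.03], [0, 0, 0]],
    [[-0.15, 0, 0.01], [0, 0, 0]],
    [[-0.1, 0, 0], [0, 0, 0]],
    [[0, 0, 0], [0, 0, 0]],
    [[0, 0.05, 0], [0, 0, 0]],
    [[0, 0.1, 0], [0, 0, 0]],
    [[0, 0.1, 0], [0, 0, 0]],
    [[0, 0.1, 0], [0, 0, 0]],
    [[0, 0, 0], [0, 0, 0]],
    [[0, 0, 0], [0, 0, 0]]
  ]
}}

```text
time: 6.85
eef_pos: [0.5259, 0.1113, 0.1595]
tcp_rot: [0.512, -0.488, 0.487, -0.512]
contact_force: [-0.2, -0.6, -1.1]
opening: 0.475
```

```bash
python3 -c "
from h import *
goal([.5255,.1115,.079],3)"
```

```text
t 6.85 pos [0.5259 0.1113 0.1595] yaw 2.8 open 0.475 F [-0.2 -0.6 -1.1]
shift units [-0.0015  0.6705 -0.0024]
turn units [ 0.0002 -0.0006 -0.    ]
```

No contact so far; the base is already between the neighbouring jars. I'll continue down.

{"fn": "send_rows", "kwargs": {
  "plan": [
    [[0, 0.1, 0], [0, 0, 0]],
    [[0, 0.1, 0], [0, 0, 0]],
    [[0, 0.1, 0], [0, 0, 0]],
    [[0, 0.1, 0], [0, 0, 0]],
    [[0, 0.08, 0], [0, 0, 0]],
    [[0, 0.06, 0], [0, 0, 0]],
    [[0, 0, 0], [0, 0, 0]],
    [[0, 0, 0], [0, 0, 0]]
  ]
}}

```text
time: 7.65
eef_pos: [0.5264, 0.1115, 0.0955]
tcp_rot: [-0.512, 0.488, -0.488, 0.512]
contact_force: [-0.6, 0.1, -1.1]
opening: 0.472
```

{"fn": "send_rows", "kwargs": {
  "plan": [
    [[0, 0.04, 0], [0, 0, 0]],
    [[0, 0.03, 0], [0, 0, 0]],
    [[0, 0.02, 0], [0, 0, 0]],
    [[0, 0.02, 0], [0, 0, 0]],
    [[0, 0, 0], [0, 0, 0]],
    [[0, 0, 0], [0, 0, 0]]
  ]
}}

```text
time: 8.25
eef_pos: [0.5263, 0.1115, 0.0822]
tcp_rot: [-0.512, 0.488, -0.488, 0.512]
contact_force: [-0.3, -0.4, -0.5]
opening: 0.473
```

{"fn": "send_rows", "kwargs": {
  "plan": [
    [[0, 0.02, 0], [0, 0, 0]],
    [[0, 0, 0], [0, 0, 0]],
    [[0, 0, 0], [0, 0, 0]]
  ]
}}

```text
time: 8.55
eef_pos: [0.5262, 0.1115, 0.0798]
tcp_rot: [0.512, -0.488, 0.488, -0.512]
contact_force: [0.5, 0.8, -1.2]
opening: 0.47
```

{"fn": "send_rows", "kwargs": {
  "plan": [
    [[0, 0.02, 0], [0, 0, 0]],
    [[0, 0, 0], [0, 0, 0]],
    [[0, 0, 0], [0, 0, 0]]
  ]
}}

```text
time: 8.85
eef_pos: [0.5266, 0.1116, 0.0795]
tcp_rot: [0.512, -0.488, 0.487, -0.512]
contact_force: [-3.4, -1.5, 9.5]
opening: 0.477
```

The base touched down at TCP z = 0.0795 with about 10 N, so it is seated. I'll release it and rise.

{"fn": "send_rows", "kwargs": {
  "plan": [
    [[0, 0, 0], [0, 0, 0]],
    [[0, 0, 0], [0, 0, 0]],
    [[0, 0, 0], [0, 0, 0]],
    [[0, 0, 0], [0, 0, 0]],
    [[0, 0, 0], [0, 0, 0]],
    [[0, 0, 0], [0, 0, 0]],
    [[0, 0, 0], [0, 0, 0]]
  ],
  "gripper": 0
}}

```text
time: 9.55
eef_pos: [0.5262, 0.1115, 0.0774]
tcp_rot: [0.512, -0.488, 0.488, -0.512]
contact_force: [-0.6, 0.1, 0.6]
opening: 0.999
```

{"fn": "send_rows", "kwargs": {
  "plan": [
    [[0, -0.1, 0], [0, 0, 0]],
    [[0, -0.2, 0], [0, 0, 0]],
    [[0, -0.25, 0], [0, 0, 0]],
    [[0, -0.25, 0], [0, 0, 0]],
    [[0, -0.3, 0], [0, 0, 0]],
    [[0, -0.3, 0], [0, 0, 0]],
    [[0, -0.25, 0], [0, 0, 0]],
    [[0, 0, 0], [0, 0, 0]],
    [[0, 0, 0], [0, 0, 0]]
  ]
}}

```text
time: 10.45
eef_pos: [0.5265, 0.1115, 0.2768]
tcp_rot: [-0.511, 0.487, -0.488, 0.513]
contact_force: [-0.5, 0.1, -1.3]
opening: 1.0
```

```bash
python3 -c "
from h import *
save('wrist','w3');goal([.49,-.34,.25],75)
print(px('w3',[.5255,.112,.114]),px('w3',[.512,.252,.12]))"
```

```text
t 10.5 pos [0.5258 0.1115 0.2751] yaw 2.81 open 0.997 F [-0.6  0.2  0.2]
shift units [ 3.7436  0.2096 -0.4823]
turn units [ 1.000e-04 -2.005e-01 -1.000e-04]
[320.7, 184.2] [311.1, -4.0]
```

View pics/w3.png

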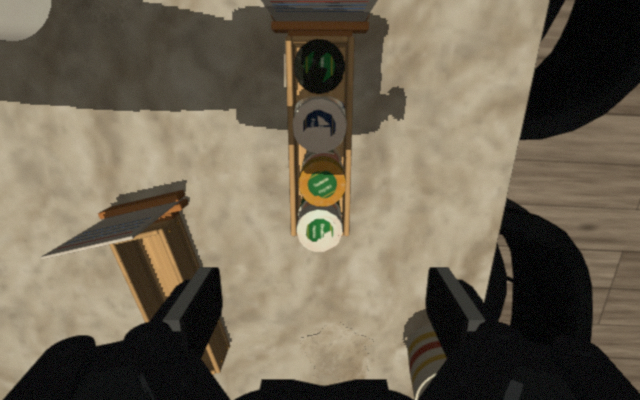

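The view shows all four jars packed upright, with the yellow cap at (322, 186) as predicted and the card at the top edge. Next I'll go to the clip.

{"fn": "send_rows", "kwargs": {
  "plan": [
    [[0.2, 0, -0.02], [0, 0, 0]],
    [[0.36, 0, -0.04], [0, 0, 0]],
    [[0.36, 0, -0.04], [0, 0, 0]],
    [[0.36, 0, -0.04], [0, 0, 0]],
    [[0.36, 0, -0.05], [0, 0, 0]],
    [[0.36, 0, -0.05], [0, 0, 0]],
    [[0.36, 0, -0.05], [0, 0, 0]],
    [[0.36, 0, -0.05], [0, 0, 0]],
    [[0.36, 0, -0.05], [0, 0, 0]],
    [[0.36, 0, -0.05], [0, 0, 0]],
    [[0.3, 0, -0.04], [0, 0, 0]]
  ]
}}

```text
time: 11.6
eef_pos: [0.4894, -0.3412, 0.2729]
tcp_rot: [0.512, -0.489, 0.486, -0.512]
contact_force: [0.8, 0.6, 0.8]
opening: 0.994
```

{"fn": "send_rows", "kwargs": {
  "plan": [
    [[0, 0, 0], [0, -0.02, 0]],
    [[0, 0, 0], [0, -0.02, 0]],
    [[0, 0, 0], [0, -0.02, 0]],
    [[0, 0, 0], [0, -0.02, 0]],
    [[0, 0, 0], [0, -0.02, 0]],
    [[0, 0, 0], [0, -0.02, 0]],
    [[0, 0, 0], [0, -0.02, 0]],
    [[0, 0, 0], [0, -0.02, 0]],
    [[0, 0, 0], [0, -0.02, 0]],
    [[0, 0, 0], [0, -0.02, 0]],
    [[0, 0, 0], [0, 0, 0]],
    [[0, 0, 0], [0, 0, 0]]
  ]
}}

```text
time: 12.8
eef_pos: [0.4902, -0.3391, 0.2738]
tcp_rot: [-0.7, 0.095, -0.094, 0.701]
contact_force: [0.1, 0.2, 0.7]
opening: 0.998
```

```bash
python3 -c "
from h import *
save('wrist','w4');goal([.492,-.34,.25],75)
i=cv2.imread('pics/w4.png');cv2.imwrite('pics/w4c.png',cv2.resize(i[100:350,170:490],None,fx=2.4,fy=2.4,interpolation=cv2.INTER_CUBIC))"
```

```text
t 12.85 pos [ 0.4904 -0.3393  0.2742] yaw 74.68 open 1.003 F [ 0.1  0.5 -0.5]
shift units [ 0.0152  0.2013 -0.0026]
turn units [-0.0002 -0.0009 -0.0003]
```

View pics/w4c.png

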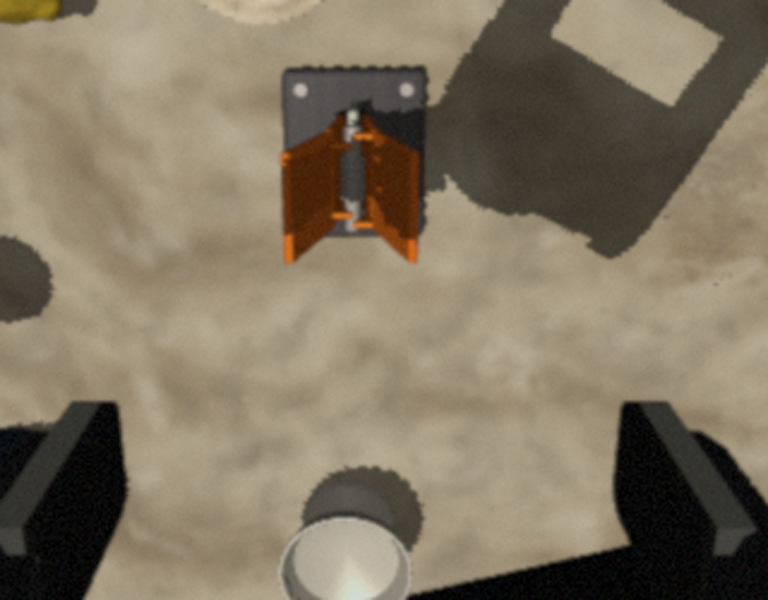

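The clip is square with the jaws. Handle-top corners in the crop are (285,155), (291,262), (412,262) and (418,152), and the foot is at (283–427, 68–237).

```bash
python3 -c "
from h import *
P=lambda u,v,z:at('w4',170+u/2.4,100+v/2.4,z)
h=np.array([P(285,155,.107),P(290,262,.107),P(413,262,.107),P(418,152,.107)]);print(h,h.mean(0))
print([np.linalg.norm(h[i]-h[j]).round(4) for i,j in((0,1),(1,2),(2,3),(3,0))])
f=np.array([P(284,69,.014),P(427,67,.014),P(426,236,.014),P(285,236,.014)]);print(f.mean(0))
print([np.linalg.norm(f[i]-f[j]).round(4) for i,j in((0,1),(1,2))])
print('dish',P(345,555,.046))
c=h.mean(0);goal([c[0],c[1],.089],75)
print([ (np.degrees(np.arctan2(*(h[i]-h[j])[:2][::-1]))).round(1) for i,j in((0,1),(3,2))])"
```

```text
[[ 0.46733717 -0.3625345   0.107     ]
 [ 0.50603861 -0.37246628  0.107     ]
 [ 0.51800512 -0.32886913  0.107     ]
 [ 0.47871978 -0.31695795  0.107     ]] [ 0.49252517 -0.34520696  0.107     ]
[np.float64(0.04), np.float64(0.0452), np.float64(0.0411), np.float64(0.047)]
[ 0.49204118 -0.34482162  0.014     ]
[np.float64(0.0644), np.float64(0.0796)]
dish [ 0.67976763 -0.40218004  0.046     ]
t 12.85 pos [ 0.4904 -0.3393  0.2742] yaw 74.68 open 1.003 F [ 0.1  0.5 -0.5]
shift units [ 0.0335  1.5429 -0.0448]
turn units [-0.0002 -0.0009 -0.0003]
[np.float64(165.6), np.float64(163.1)]
```

{"fn": "send_rows", "kwargs": {
  "plan": [
    [[0.033, 0.2, -0.045], [0, 0, 0]],
    [[0, 0.25, 0], [0, 0, 0]],
    [[0, 0.25, 0], [0, 0, 0]],
    [[0, 0.25, 0], [0, 0, 0]],
    [[0, 0.25, 0], [0, 0, 0]],
    [[0, 0.2, 0], [0, 0, 0]],
    [[0, 0.14, 0], [0, 0, 0]],
    [[0, 0, 0], [0, 0, 0]],
    [[0, 0, 0], [0, 0, 0]]
  ]
}}

```text
time: 13.75
eef_pos: [0.4935, -0.3461, 0.0911]
tcp_rot: [0.701, -0.093, 0.094, -0.701]
contact_force: [-0.3, -0.6, -0.2]
opening: 0.999
```

{"fn": "send_rows", "kwargs": {
  "plan": [
    [[0, 0, 0], [0, 0, 0]],
    [[0, 0, 0], [0, 0, 0]],
    [[0, 0, 0], [0, 0, 0]],
    [[0, 0, 0], [0, 0, 0]],
    [[0, 0, 0], [0, 0, 0]],
    [[0, 0, 0], [0, 0, 0]],
    [[0, 0, 0], [0, 0, 0]],
    [[0, 0, 0], [0, 0, 0]],
    [[0, 0, 0], [0, 0, 0]],
    [[0, 0, 0], [0, 0, 0]],
    [[0, 0, 0], [0, 0, 0]]
  ],
  "gripper": 1,
  "grip_force": 35
}}

```text
time: 14.85
eef_pos: [0.4949, -0.3483, 0.0944]
tcp_rot: [0.703, -0.091, 0.095, -0.699]
contact_force: [0.9, -1.6, 7.3]
opening: 0.219
```

The opening of 0.22 (≈ 19 mm) means the clip is fully squeezed. I'll lift it.

{"fn": "send_rows", "kwargs": {
  "plan": [
    [[0, -0.1, 0], [0, 0, 0]],
    [[0, -0.15, 0], [0, 0, 0]],
    [[0, -0.25, 0], [0, 0, 0]],
    [[0, -0.3, 0], [0, 0, 0]],
    [[0, -0.3, 0], [0, 0, 0]],
    [[0, -0.3, 0], [0, 0, 0]],
    [[0, -0.2, 0], [0, 0, 0]],
    [[0, 0, 0], [0, 0, 0]],
    [[0, 0, 0], [0, 0, 0]]
  ]
}}

```text
time: 15.75
eef_pos: [0.4929, -0.3455, 0.2824]
tcp_rot: [-0.701, 0.093, -0.093, 0.701]
contact_force: [0.3, 0.5, -1.1]
opening: 0.217
```

```bash
python3 -c "
from h import *
save('side','s2');save('wrist','w5');goal([.513,.10,.30],93)
s=get_state();print(px('s2',s['eef_pos']))
i=cv2.imread('pics/s2.png');u,v=map(int,px('s2',s['eef_pos']))
a=cv2.resize(i[v-50:v+50,u-60:u+60],None,fx=3.3,fy=3.3,interpolation=cv2.INTER_CUBIC);w=cv2.imread('pics/w5.png')[150:400,120:520]
c=np.zeros((400,800,3),np.uint8);c[:330,:396]=a;c[:250,400:]=w;cv2.imwrite('pics/c5.png',c)"
```

```text
t 15.85 pos [ 0.4923 -0.3449  0.28  ] yaw 74.81 open 0.221 F [ 0.6  0.1 -1.1]
shift units [-0.8054 -0.1557  3.6239]
turn units [-0.0004 -0.0505 -0.0006]
[380.0, 76.8]
```

View pics/c5.png

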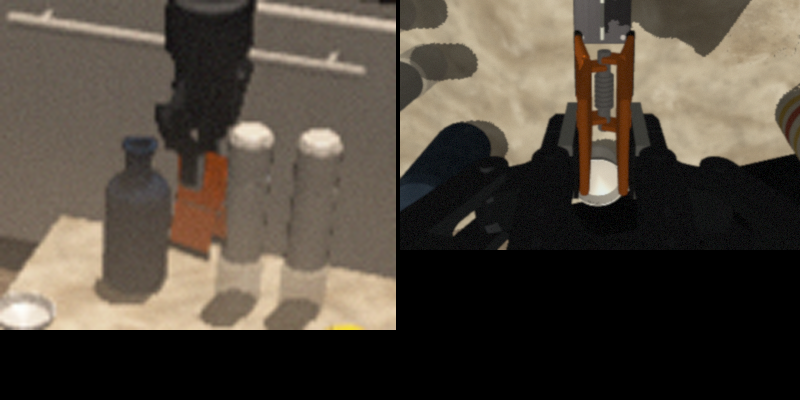

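The clip is held, handles parallel, jaws gaping evenly at (300,188) and (352,190) in the wrist image, off the stand. I'll turn to the crate's yaw and carry it over to the card.

{"fn": "send_rows", "kwargs": {
  "plan": [
    [[0, -0.08, 0], [0, -0.0168, 0]],
    [[0, -0.08, 0], [0, -0.0168, 0]],
    [[0, 0, 0], [0, -0.0168, 0]],
    [[0.02, 0, 0.2], [0, 0, 0]],
    [[0.03, 0, 0.35], [0, 0, 0]],
    [[0.03, 0, 0.35], [0, 0, 0]],
    [[0.03, 0, 0.35], [0, 0, 0]],
    [[0.03, 0, 0.35], [0, 0, 0]],
    [[0.04, 0, 0.35], [0, 0, 0]],
    [[0.04, 0, 0.35], [0, 0, 0]],
    [[0.04, 0, 0.35], [0, 0, 0]],
    [[0.04, 0, 0.35], [0, 0, 0]]
  ]
}}

```text
time: 17.05
eef_pos: [0.5094, 0.0174, 0.2993]
tcp_rot: [-0.707, -0.017, 0.02, 0.707]
contact_force: [1.2, -0.7, -0.8]
opening: 0.215
```

```bash
python3 -c "
from h import *
goal([.517,.2535,.26],93)"
```

```text
t 17.05 pos [0.5094 0.0174 0.2993] yaw 92.94 open 0.215 F [ 1.2 -0.7 -0.8]
shift units [0.1655 0.3292 1.9613]
turn units [-0.0002 -0.0002 -0.0006]
```

{"fn": "send_rows", "kwargs": {
  "plan": [
    [[0.03, 0, 0.35], [0, 0, 0]],
    [[0.03, 0, 0.35], [0, 0, 0]],
    [[0.03, 0, 0.35], [0, 0, 0]],
    [[0.03, 0, 0.35], [0, 0, 0]],
    [[0.03, 0, 0.35], [0, 0, 0]],
    [[0.015, 0, 0.2], [0, 0, 0]],
    [[0, 0.15, 0], [0, 0, 0]],
    [[0, 0.15, 0], [0, 0, 0]],
    [[0, 0.03, 0], [0, 0, 0]],
    [[0, 0, 0], [0, 0, 0]],
    [[0, 0, 0], [0, 0, 0]],
    [[0, 0, 0], [0, 0, 0]]
  ]
}}

```text
time: 18.25
eef_pos: [0.5188, 0.2501, 0.2633]
tcp_rot: [-0.707, -0.019, 0.018, 0.707]
contact_force: [0.8, 0.1, -0.8]
opening: 0.217
```

```bash
python3 -c "
from h import *
save('wrist','w6');save('side','s6');goal([.517,.2535,.18],93)
for x in(.473,.517,.561):print(px('w6',[x,.2535+(.517-x)*-.05,.12]))
i=cv2.imread('pics/s6.png')[165:315,225:365];w=cv2.imread('pics/w6.png')[:,120:520]
c=np.zeros((500,800,3),np.uint8);c[:400,:400]=w;c[:429,400:]=cv2.resize(i,(400,429),interpolation=cv2.INTER_CUBIC);cv2.imwrite('pics/c6.png',c)"
```

```text
t 18.35 pos [0.5187 0.2502 0.2633] yaw 92.94 open 0.217 F [-0.7  0.5 -0.6]
shift units [-0.0138  0.6943  0.0277]
turn units [-0.0001 -0.0002  0.0003]
[327.7, 131.4]
[327.4, 187.4]
[327.1, 238.2]
```

View pics/c6.png

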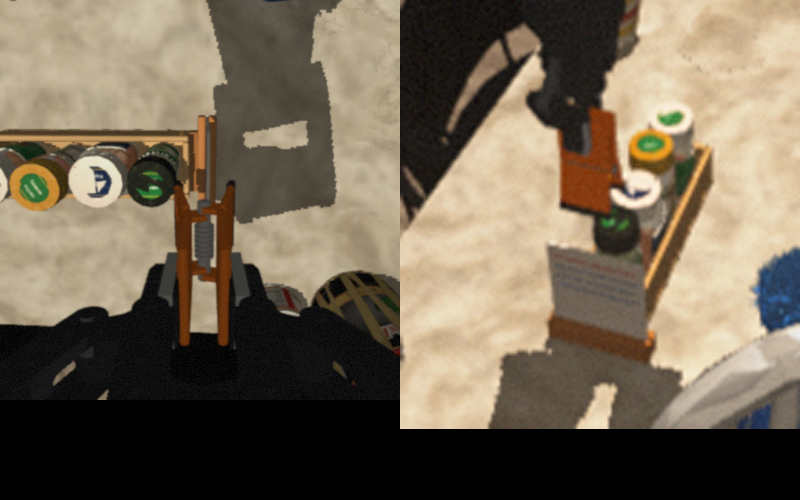

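The wrist view shows the jaws at about (297–354, 185) with the card edge-on near u ≈ 333, between them. I'll enlarge it to fix the card line.

```bash
python3 -c "
from h import *
i=cv2.imread('pics/w6.png')[95:215,260:400];cv2.imwrite('pics/c7.png',cv2.resize(i,None,fx=5,fy=5,interpolation=cv2.INTER_CUBIC))"
```

View pics/c7.png

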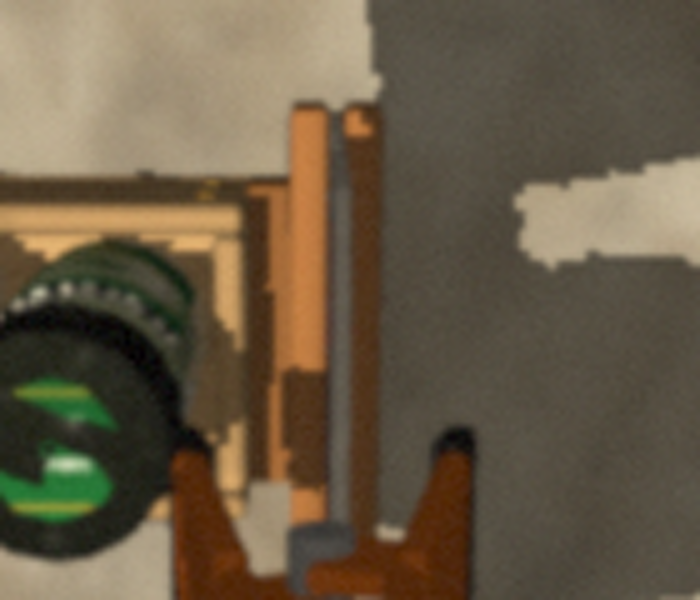

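```bash
python3 -c "
from h import *
print('rail end',at('w6',327,115.6,.024))
print('card line',at('w6',328.2,187,.12))
T,K=ld('w6')
for z in(.175,.180,.185,.19,.195):
  a=at('w6',301,183,z);b=at('w6',347.4,183,z);print(z,a.round(4),b.round(4),np.linalg.norm(a-b).round(4))
goal([.518,.2535,.18],93)"
```

```text
rail end [0.46857362 0.251516   0.024     ]
card line [0.51665202 0.25414142 0.12      ]
0.175 [0.4996 0.2352 0.175 ] [0.4981 0.2645 0.175 ] 0.0294
0.18 [0.4983 0.2355 0.18  ] [0.4968 0.2641 0.18  ] 0.0287
0.185 [0.4969 0.2357 0.185 ] [0.4955 0.2637 0.185 ] 0.028
0.19 [0.4956 0.236  0.19  ] [0.4942 0.2633 0.19  ] 0.0273
0.195 [0.4942 0.2363 0.195 ] [0.4928 0.2629 0.195 ] 0.0266
t 18.35 pos [0.5187 0.2502 0.2633] yaw 92.94 open 0.217 F [-0.7  0.5 -0.6]
shift units [-0.0055  0.6943  0.0273]
turn units [-0.0001 -0.0002  0.0003]
```

Card line at y ≈ 0.254, middle x ≈ 0.517. Jaw tips are 78 mm below the TCP with mid y ≈ 0.2497. So I shift +4 mm in y and about 82 mm down, slowly.

{"fn": "send_rows", "kwargs": {
  "plan": [
    [[-0.012, 0, 0.036], [0, 0, 0]],
    [[0, 0.1, 0], [0, 0, 0]],
    [[0, 0.1, 0], [0, 0, 0]],
    [[0, 0.1, 0], [0, 0, 0]],
    [[0, 0.1, 0], [0, 0, 0]],
    [[0, 0.08, 0], [0, 0, 0]],
    [[0, 0.06, 0], [0, 0, 0]],
    [[0, 0, 0], [0, 0, 0]],
    [[0, 0, 0], [0, 0, 0]]
  ]
}}

```text
time: 19.25
eef_pos: [0.5167, 0.2546, 0.1976]
tcp_rot: [-0.707, -0.018, 0.018, 0.707]
contact_force: [0.5, -0.7, -1.5]
opening: 0.216
```

{"fn": "send_rows", "kwargs": {
  "plan": [
    [[0, 0.05, 0], [0, 0, 0]],
    [[0, 0.05, 0], [0, 0, 0]],
    [[0, 0.04, 0], [0, 0, 0]],
    [[0, 0, 0], [0, 0, 0]],
    [[0, 0, 0], [0, 0, 0]],
    [[0, 0, 0], [0, 0, 0]],
    [[0, 0, 0], [0, 0, 0]]
  ]
}}

```text
time: 19.95
eef_pos: [0.5168, 0.2546, 0.181]
tcp_rot: [-0.707, -0.018, 0.018, 0.707]
contact_force: [0.1, 0.2, -0.8]
opening: 0.219
```

```bash
python3 -c "
from h import *
save('wrist','w7');save('side','s7');goal([.517,.2545,.181],93)
i=cv2.imread('pics/s7.png')[195:295,250:350];w=cv2.imread('pics/w7.png')[90:290,260:400]
c=np.zeros((600,800,3),np.uint8);c[:570,:400]=cv2.resize(w,(400,570),interpolation=cv2.INTER_CUBIC);c[:400,400:]=cv2.resize(i,(400,400),interpolation=cv2.INTER_CUBIC);cv2.imwrite('pics/c8.png',c)"
```

```text
t 20.05 pos [0.5167 0.2546 0.1809] yaw 92.96 open 0.212 F [ 0.6 -0.5 -1.3]
shift units [ 0.0024 -0.0007 -0.0006]
turn units [-0.     -0.0001  0.0001]
```

View pics/c8.png

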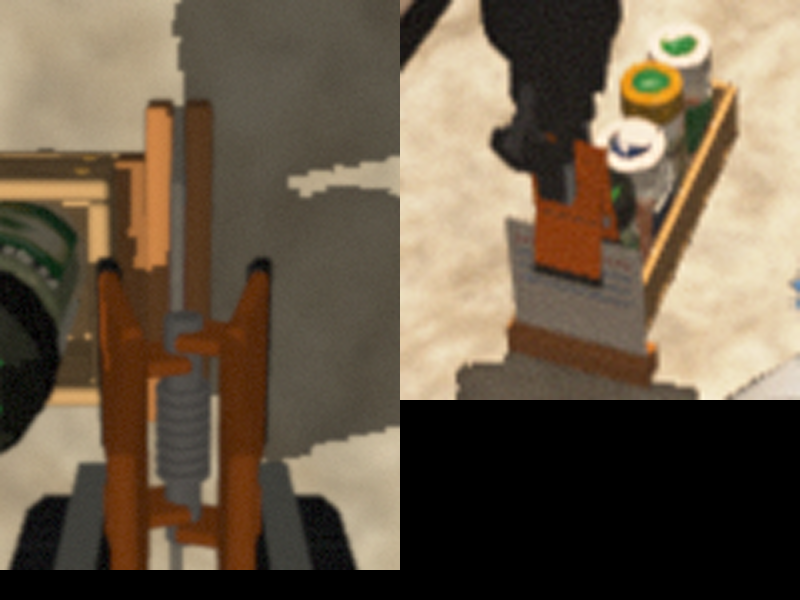

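The jaws sit either side of the card: inner edges at crop u ≈ 120 and 250, card at ≈ 178. The side view shows the +y jaw in front of the card, its lower edge at (568, 275) below the card's top. One numeric depth check, then I hand in.

```bash
python3 -c "
from h import *
print('seen',250+168/4,195+275/4)
for z in(.09,.095,.1,.105,.11):print(z,px('s7',[.517,.272,z]))
T,K=ld('w7')
for u in(120,178,250):print(at('w7',260+u*.35,90+265*.351,.103).round(4))
print(at('w7',260+178*.35,90+265*.351,.12).round(4),at('w7',260+178*.35,90+265*.351,.06).round(4))
s=get_state();print(s['time'],s['opening'],s['contact_force'],abs(s['dq']).max())"
```

```text
seen 292.0 263.75
0.09 [289.6, 266.2]
0.095 [289.5, 264.8]
0.1 [289.4, 263.5]
0.105 [289.2, 262.1]
0.11 [289.1, 260.8]
[0.4948 0.2407 0.103 ]
[0.4941 0.253  0.103 ]
[0.4933 0.2681 0.103 ]
[0.4896 0.2528 0.12  ] [0.5056 0.2534 0.06  ]
20.05 0.21195176647820507 [ 0.59003035 -0.5448255  -1.2505384 ] 0.001987739184968754
```

```bash
python3 -c "
from h import *
print(sign_off());goal([.517,.2545,.181],93)"
```

```text
the job is handed in; nothing more can be done
None
the job is handed in; nothing more can be done
```

The yellow-capped jar is packed and let go in the free place, and the clip is held wide open over the card. I handed the job in at about 20 s on the robot's clock; no verdict was reported.

- **Jar:** it touched down on the pad at the expected height with about 10 N. After release, the wrist view showed all four jars upright and in place. The last side view showed the yellow, blue and green jars still in place; there the clip hid most of the black one.
- **Clip:** the gripper opening was 0.21–0.22 (about 18–19 mm), so the handles are squeezed together, with the grip force set at 35 N. By the wrist camera the jaw tips are about 12 mm and 15 mm from the card's mid-plane. They are roughly 17–20 mm below its edge, within a few mm of its middle. The measured contact force was only noise (about 1 N), so nothing suggests the clip is touching the card.
- **Bystanders:** the mug, tin and dish were never touched, as far as the force readings and pictures show. I made no separate measurement of their final positions.
- **Disagreements:** the first top and side measurements differed by up to about 13 mm, so I used the closer wrist views instead. The side camera put the jaw tips about 3 mm lower than the wrist estimate, well within the allowed range.

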